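# Slide a moulded bracket home under the screw-guide bridge

## Robot

A 6-joint arm with a two-finger parallel gripper is mounted at the origin on the work surface. World frame = base frame: x ahead of the robot, y to its left, z up, the work surface at z = 0. Lengths are in m, angles in rad, forces in N, time in s.
With the tool pointing down it reaches from about 0.35 to 0.975 m from the base axis. Payload 4.9 kg.
Tool frame: the origin (TCP) lies on the centre line of the jaws, within the pads' length; the fingertips stand ctrl.nose_length ahead of it and the grasp point (between the pads) lies 2 mm behind it (ctrl.nose_length is the distance from the TCP to the fingertips, in m); z points along the fingers, y is the direction in which the jaws open and shut (so a half turn about z gives the same grasp; the last joint's range is limited). The gripper opens to 85 mm and grips with 20 to 120 N. Pads are 22 mm wide; open, the fingers measure 114 mm over their backs; the gripper's body (76 mm by 85 mm) begins 54 mm behind the grasp point. The pads swing forward as they close: fully open they stand 13 mm farther back than shut.
Start: joints at [-1.258, 0.053, 1.613, -0, 1.476, -0.119], TCP at [0.262, -0.568, 0.248] pointing down, gripper open.
Joint ranges: [-3.01, 3.01], [-1.01, 2.22], [0.06, 2.58], [-1.02, 4.17], [0.09, 2.62], [-3.14, 3.14]. Speed limits (rad/s): [2.57, 2.57, 3.14, 3.14, 3.14, 3.14].

## Interface

Orientations are given as a rotation vector (axis times angle).
In Python, from station import sensors, get_image, order, ctrl gives the robot as it stands.
- The arm moves only by the tool move_arm, never from a script. Its argument "increments" is a list of rows, each a list of 5 numbers: the shift along the tool's x, y, z in cm, then the turn about the tool's z in degrees, then the finger opening in cm, from 0 to 8.54. In form: [[dx, dy, dz, twist, gripper], ...]. A call has 1 to 5 rows; each row is the pose to reach, as a shift and turn from the pose commanded when the call began, along the tool's axes at that moment; what a row does not reach only later rows make up. A row lasts 1/8 s, in which the tool goes at most 62.5 mm and 10.7 degrees, less where a joint would pass 70% of its speed; a pose out of reach is approached as far as the arm can. A call with a gripper value outside its range is refused whole. The fingers move at their own pace and stop on an object; "newtons" is the grip in N (left out, the last holds). Time passes only in rows, so rows that repeat a pose let the fingers close. It gives the time, the measured TCP pose, the force and the opening at its end, in the units of the state.
- sensors.get_obs(): the state, without advancing time (a new reading comes with each control period).
- get_image(name): name is "side" or "top"; returns a dict with "image" (400x640x3 uint8, red, green, blue), "K" (3x3 intrinsics, pixels), "R" (3x3) and "t" (3): a world point X has camera coordinates R X + t. Camera axes: x right, y down, z forward; pixel columns grow to the right and rows downward; lengths in m; the calibration is good to about 2 mm. A picture is of the moment at which its call begins. There is no depth.
- order.finish_job(): hands the job in, once; it reports no verdict.
The state is a dict: "t": time; "q": joint angles; "dq": joint speeds; "effort": joint torques, N m; "tool_pos": TCP position; "tool_rot": TCP orientation; "contact_force": force on the tool from outside, world axes, zero at the start; "wrist_torque": the same for the moment, N m; "opening": finger opening in m.
Only numpy, scipy, OpenCV 4.12 (cv2) and the standard library are available. Lean on these libraries where they do the work, as an engineer would, in place of code of your own. Each camera call takes 0.05 s, during which the arm holds its last target.

## Task

Get the black moulded bracket ready for its screws: pushing it with the fingertips or the outside of the fingers, slide it flat over the fixture plate and in under the low screw-guide bridge, nose first, until it is fully home, its long side along the side fence and its nose against the end stop. It must slide on its feet the whole way, never lifted and never tipped. Leave the screw box, the screwdriver and the plug gauge where they are.

Things in the scene. Friction and masses are not known exactly. Their poses are not given: they have to be found in the camera images.
- fixture: Fixed aluminium plate 350 x 210 mm, its flat top 22 mm above the work surface. Origin: centre of the plate's area, at work-surface height. +x (along the 350 mm): sliding direction, to bridge and stop; +y: away from the fence, to the open side; z up. Black handles stick out level from both ends, not above the top. Bracket home: its origin at x +65, y -30, z +22 mm here, axes parallel.
- bridge_mid (a point): Middle of the underside of the bridge bar, at fixture x +95, y -30, z +43 mm: 21 mm above the plate, 3 mm headroom for the 18 mm high bracket. Bar 40 mm wide along x, 148 mm long across y, 14 mm thick; two steel guide bushings on it reach 44 mm above the plate. Posts leave an opening 94 mm wide, from the fence face to fixture y +24 mm.
- fence_face (a point): Point on the guiding face of the side fence, at fixture x +5, y -70, z +30 mm. The fence is a rigid straight steel strip 12 mm thick and 16 mm high above the plate; its guiding face looks to the fixture's +y and runs along x from -155 to +150 mm, passing under the bridge.
- stop_face (a point): Middle of the face of the end stop, at fixture x +135, y -30, z +30 mm, beyond the bridge; the face looks to the fixture's -x. The stop is a rigid steel block 60 mm wide across y and 16 mm high above the plate.
- bracket: Loose black plastic moulding 140 mm long (x), 80 mm wide (y), 0.16 to 0.26 kg: an open ribbed tray, side and nose walls from 4 to 18 mm above the feet's soles. Origin: centre of its underside at the level of the soles; z up. At the start it lies on the plate before the bridge, nose within 16 degrees of fixture +x, 80 to 120 mm short of home and 22 to 42 mm off the home line to fixture +y.
- bracket_tail (a point): Middle of the outer (rear) face of the upright tail flange, at bracket x -70, y 0, z +19 mm. The flange is 6 mm thick, spans the full 80 mm width, and reaches from 4 to 34 mm above the soles; it stays 74 mm before the bridge when home. The tail overhangs the rear feet by 40 mm: pressing down on it tips the nose up.
- bracket_nose (a point): Middle of the nose face, at bracket x +70, y 0, z +11 mm; home when it touches the stop face. The bracket stands on four round feet 10 mm across and 4 mm high at bracket x -25 and +55, y -30 and +30 mm, and slides on them with dry friction (coefficient about 0.5 to 0.7).
- screw_box: Bystander: open cardboard box of screws, 120 x 80 x 45 mm, 0.9 kg, on the table behind the fence. Origin: centre of its underside.
- screwdriver: Bystander: loose hand screwdriver 200 mm long, lying on the table behind the fence, shaft roughly along the fixture's x. Origin: on its underside, near its middle.
- plug_gauge: Bystander: steel plug gauge standing upright on the plate on the open side of the bridge, 24 mm across, 75 mm high, 0.14 kg. Origin: centre of its underside.
Things that resemble listed ones, but are neither listed nor needed, are in the scene too. What is shaped like the bracket but blue, orange or red is not meant.

How it is judged:
At the end, for the whole second after the job is handed in: The bracket rests flat on the plate, within 3 mm of its home place against stop and fence (both along and across the fixture), parallel to the fixture within 2 degrees, tilted less than 0.02 rad, standing on its feet (height within 1.5 mm) and at rest (x of bracket in the frame of fixture between 0.062 and 0.068 m and y of bracket in the frame of fixture between -0.033 and -0.027 m and z of bracket in the frame of fixture between 0.0205 and 0.0235 m and angle between the x axis of bracket and the x axis of fixture, either way round below 0.035 rad and angle between bracket's own z axis and vertical below 0.02 rad and linear speed of bracket below 0.01 m/s); the robot touches nothing.
It fails at once if the bracket is tipped (more than 0.06 rad) (angle between bracket's own z axis and vertical above 0.06 rad).
It fails at once if the bracket is lifted more than 5 mm off the plate (z of bracket in the frame of fixture above 0.027 m).
It fails at once if the screw box is disturbed (moved more than 15 mm) (distance of screw_box from where it was at the start of the episode above 0.015 m).
It fails at once if the screwdriver is disturbed (moved more than 15 mm) (distance of screwdriver from where it was at the start of the episode above 0.015 m).
It fails at once if the plug gauge is disturbed (moved more than 15 mm) or knocked over (distance of plug_gauge from where it was at the start of the episode above 0.015 m or angle between plug_gauge's own z axis and vertical above 0.3 rad).
It also fails if it takes over 58 s, if anything falls off the work surface, if the arm or the gripper's body presses on something with over 40 N, if the wrist force passes 120 N, or if a joint passes its speed limit or range.

## Working session

There is one attempt and no reset: what is moved stays moved. The work goes in short steps, Python scripts to look and compute and a tool call to move; the robot and the scene stay as the last step left them, time stands still between calls to the robot, and variables do not carry over. Pictures are saved under pics/ and viewed, and the job is handed in when it is done.

Besides the shell and the picture viewer there is one more tool, called after "Request:" in YAML: its name, and indented under it one key for each argument. move_arm: Moves the arm, as the interface text tells. Its arguments: {"type":"object","properties":{"increments":{"type":"array"},"newtons":{"type":"number"}},"required":["increments"]}

```bash
mkdir -p pics; ls; python3 - <<'E'
from station import sensors,get_image,order,ctrl
import cv2
o=sensors.get_obs();print(o, ctrl.nose_length)
for n in("side","top"):
    d=get_image(n);cv2.imwrite(f"pics/{n}0.png",d["image"][:,:,::-1]);print(n,d["K"],d["R"],d["t"])
E
```

```text
pics
{'t': 0.0, 'q': array([-1.25797739e+00,  5.33257178e-02,  1.61428211e+00, -2.70081522e-06,
        1.47604182e+00, -1.19000904e-01]), 'dq': array([ 0.00051416, -0.0014959 ,  0.00048626, -0.00080052, -0.00086394,
        0.00110218]), 'effort': array([-1.95075285e-03, -3.93694282e+01, -3.70172489e+01, -2.61788746e-04,
        7.00308665e-03, -1.69698666e-05]), 'tool_pos': array([ 0.26139259, -0.56705904,  0.24708941]), 'tool_rot': array([-3.06665105e+00, -6.72605057e-01,  3.16632408e-04]), 'contact_force': array([ 0.33270041, -0.40861936, -0.03197611]), 'wrist_torque': array([ 0.04158786, -0.07804775,  0.00512476]), 'opening': 0.0853676685910588} 0.017
side [[429.07048225   0.         320.91356257]
 [  0.         429.07048225 194.88989344]
 [  0.           0.           1.        ]] [[-0.75484308 -0.65564852 -0.01835585]
 [-0.44412063  0.5315062  -0.72128914]
 [ 0.4826684  -0.53630791 -0.69239081]] [0.44594851 0.2680398  0.87060113]
top [[510.6117443    0.         327.78155564]
 [  0.         510.6117443  190.13644279]
 [  0.           0.           1.        ]] [[ 0.01324241 -0.9998913   0.00648273]
 [-0.97965327 -0.0142723  -0.20018934]
 [ 0.2002601  -0.00369984 -0.97973578]] [0.03232551 0.52843358 1.40107934]
```

View pics/top0.png

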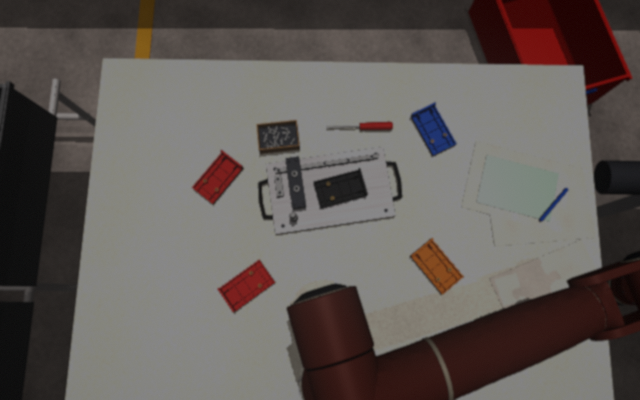

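View pics/side0.png

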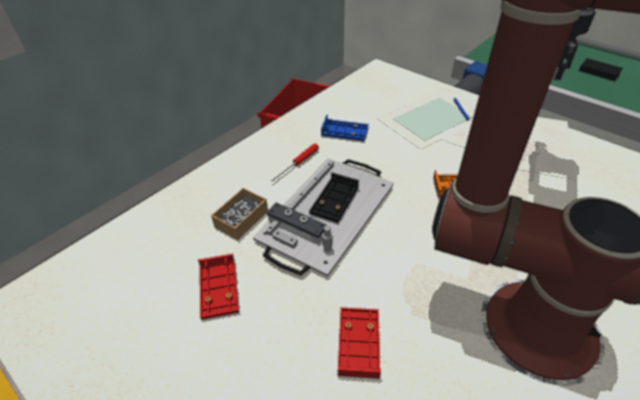

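```bash
python3 - <<'E'
import cv2
i=cv2.imread("pics/top0.png")[135:250,245:415];cv2.imwrite("pics/t0z.png",cv2.resize(i,None,fx=4.7,fy=4.7,interpolation=cv2.INTER_CUBIC))
i=cv2.imread("pics/side0.png")[145:285,240:410];cv2.imwrite("pics/s0z.png",cv2.resize(i,None,fx=4.2,fy=4.2,interpolation=cv2.INTER_CUBIC))
E
```

```text
(no output)
```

View pics/t0z.png

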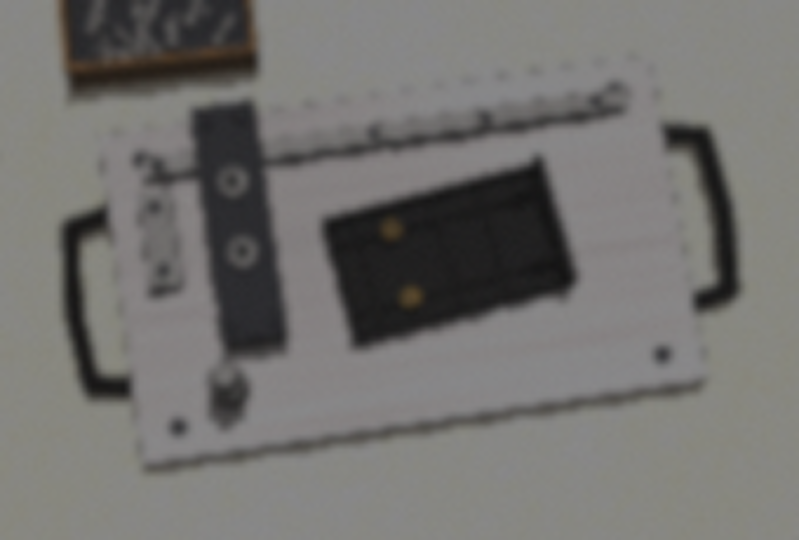

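View pics/s0z.png

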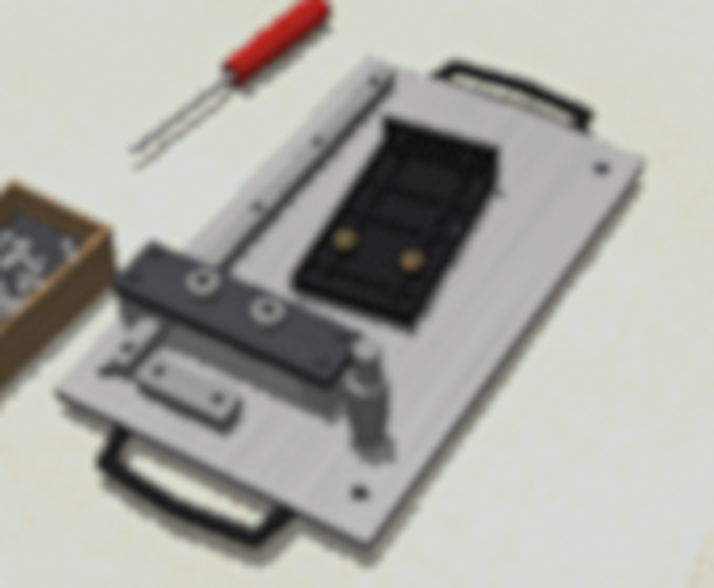

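```bash
cat > h.py <<'E'
import numpy as np, cv2
from station import sensors,get_image,order,ctrl
def cast(d,uv,z):
    p=np.linalg.inv(d["K"])@np.array([uv[0],uv[1],1.]); r=d["R"].T@p; c=-d["R"].T@d["t"]
    return c+r*(z-c[2])/r[2]
def proj(d,X):
    p=d["K"]@(d["R"]@np.asarray(X)+d["t"]); return p[:2]/p[2]
def fit(P,W):  # rigid 2D P->W
    P=np.array(P);W=np.array(W);a=P-P.mean(0);b=W-W.mean(0)
    th=np.arctan2((a[:,0]*b[:,1]-a[:,1]*b[:,0]).sum(),(a*b).sum())
    R=np.array([[np.cos(th),-np.sin(th)],[np.sin(th),np.cos(th)]]);t=W.mean(0)-R@P.mean(0)
    return th,R,t,np.linalg.norm((R@P.T).T+t-W,axis=1)
E
python3 - <<'E'
from h import *
T=get_image("top");S=get_image("side")
tz=lambda u,v:((u+.5)/4.7-.5+245,(v+.5)/4.7-.5+135); sz=lambda u,v:((u+.5)/4.2-.5+240,(v+.5)/4.2-.5+145)
P=[(175,105),(-175,105),(-175,-105),(175,-105)]
W1=[cast(T,tz(*c),.022)[:2] for c in[(145,465),(704,383),(655,60),(103,133)]]
W2=[cast(S,sz(*c),.022)[:2] for c in[(370,540),(643,158),(372,58),(60,393)]]
P=np.array(P)/1000
for W in(W1,W2,W1+W2):
    th,R,t,e=fit(np.vstack([P]*(len(W)//4)),W);print(np.degrees(th),t,np.round(e*1000,1))
# bushings top at z .066: 
for n,d,f,pp in(("T",T,tz,[(232,180),(242,250)]),("S",S,sz,[(203,281),(268,309)])):
    for q in pp: print(n,"bush",R.T@(cast(d,f(*q),.066)[:2]-t)*1000)
print("gauge top",R.T@(cast(S,sz(367,350),.097)[:2]-t)*1000)
# bracket: nose top z .040, tail flange top z .056
B=[(70,40,.040),(70,-40,.040),(-70,-40,.056),(-70,40,.056)]
for n,d,f,pp in(("T",T,tz,[(355,347),(324,220),(540,158),(577,282)]),("S",S,sz,[(412,330),(295,283),(386,120),(497,148)])):
    W=[R.T@(cast(d,f(*q),b[2])[:2]-t) for q,b in zip(pp,B)]
    a,_,tt,e=fit(np.array(B)[:,:2]/1000,W);print(n,"bracket in fixture",np.degrees(a),tt*1000,np.round(e*1000,1))
np.savez("fix.npz",th=th,R=R,t=t)
E
```

```text
98.80697223955656 [0.53644741 0.03236449] [1.8 3.4 1.2 0.6]
99.78381437841037 [0.53488787 0.03705885] [3.9 3.8 3.7 3. ]
99.29355905265597 [0.53566764 0.03471167] [3.4 1.5 4.5 4.3 1.5 5.5 4.8 5.7]
T bush [ 94.22167117 -54.17382172]
T bush [ 94.12944971 -10.45154665]
S bush [ 96.84782516 -53.67147861]
S bush [96.14048472 -9.77339135]
gauge top [117.63821479  68.3128573 ]
T bracket in fixture 6.570401080024646 [-29.68590385   5.09583954] [0.8 2.1 1.3 0.8]
S bracket in fixture 7.932198666482671 [-21.41911952   6.17721509] [5.7 3.1 2.3 4.7]
```

```bash
cat >> h.py <<'E'
from scipy.spatial.transform import Rotation as Ro
TH=np.radians(99.0); FT=np.array([.5357,.0347])
RF=np.array([[np.cos(TH),-np.sin(TH)],[np.sin(TH),np.cos(TH)]])
def fixw(x,y): return RF@(np.array([x,y])/1000)+FT
def wfix(p): return RF.T@(np.asarray(p)[:2]-FT)*1000
def rel(x,y,z,ang):
    "fixture mm, tcp z m, world angle of tool x deg -> increments cm,deg"
    o=sensors.get_obs();R=Ro.from_rotvec(o["tool_rot"]).as_matrix()
    w=np.r_[fixw(x,y),z]; d=R.T@(w-o["tool_pos"])*100
    a=np.degrees(np.arctan2(R[1,0],R[0,0])); tw=-((ang-a+180)%360-180)
    print("incr",np.round(d,2),"twist",round(tw,2),"now ang",round(a,2),"fix",wfix(o["tool_pos"]).round(1),"z",o["tool_pos"][2].round(4),"t",o["t"])
E
python3 -c "
from h import *
rel(-27,85,.15,9)
"
```

```text
incr [ 41.19 -42.89   9.81] twist 15.74 now ang 24.74 fix [-551.7  365. ] z 0.2475 t 0.2
```

Request:
move_arm:
  increments:
    - [8,-8.4,0,4,6]
    - [16,-16.8,0,8,6]
    - [24,-25.2,0,12,6]
    - [32,-33.6,0,15,6]
    - [41,-42.7,0,15.7,6]

```text
t: 0.82
tool_pos: [0.3632, -0.2701, 0.2482]
tool_rot: [3.132, 0.246, 0.001]
contact_force: [1.5, 0.5, 0.1]
opening: 0.0602
```

```bash
python3 -c "
from h import *
rel(-27,85,.10,9);print(ctrl.nose_length,sensors.get_obs()['opening'])
"
```

```text
incr [ 13.29 -24.72  14.82] twist -0.04 now ang 8.96 fix [-274.1  218.1] z 0.2482 t 0.825
0.017 0.06021332870135627
```

Request:
move_arm:
  increments:
    - [3,-5.4,0,0,6]
    - [6,-10.8,0,0,6]
    - [9,-16.2,0,0,6]
    - [12,-21.6,0,0,6]
    - [13,-24,0,0,6]

```text
t: 1.45
tool_pos: [0.454, -0.0118, 0.2482]
tool_rot: [-3.131, -0.253, -0.0]
contact_force: [-0.5, -0.6, 0.1]
opening: 0.0602
```

Request:
move_arm:
  increments:
    - [0,0,5,0,6]
    - [0,0,9,0,6]
    - [0,0,12,0,6]
    - [0,0,14.5,0,6]
    - [0,0,14.5,0,6]

```text
t: 2.08
tool_pos: [0.4517, -0.0142, 0.101]
tool_rot: [-3.13, -0.247, 0.008]
contact_force: [-0.8, -0.3, -0.1]
opening: 0.0598
```

```bash
python3 -c "
from h import *
rel(-27,85,.045,9);print(ctrl.nose_length,sensors.get_obs()['contact_force'])
for n in('top','side'):
    d=get_image(n);i=d['image'][:,:,::-1]
    i=i[100:280,220:460] if n=='top' else i[120:300,220:460]
    cv2.imwrite(f'pics/{n}1.png',cv2.resize(i,None,fx=3.3,fy=3.3,interpolation=cv2.INTER_CUBIC))
"
```

```text
incr [ 0.59 -0.81  5.6 ] twist 0.04 now ang 9.04 fix [-35.2  90.6] z 0.101 t 2.075
0.017 [-0.79929566 -0.31615418 -0.06888901]
```

View pics/side1.png

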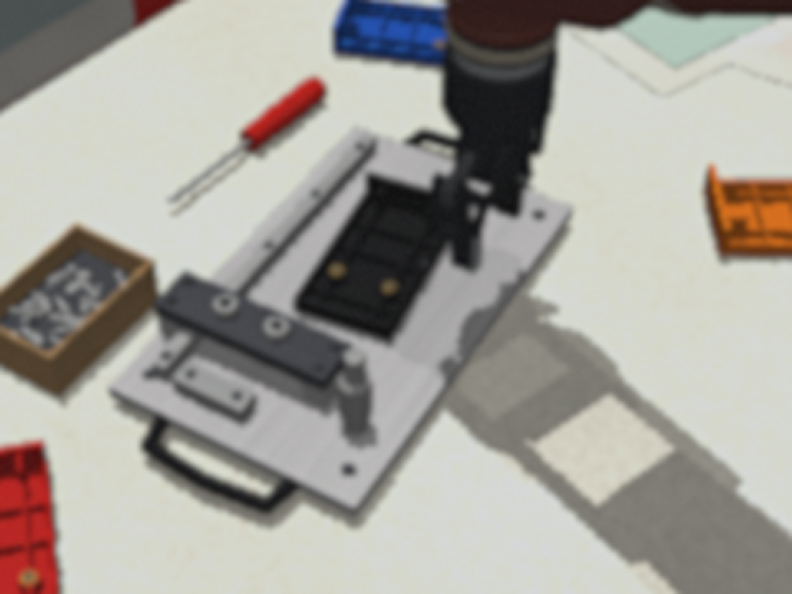

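View pics/top1.png

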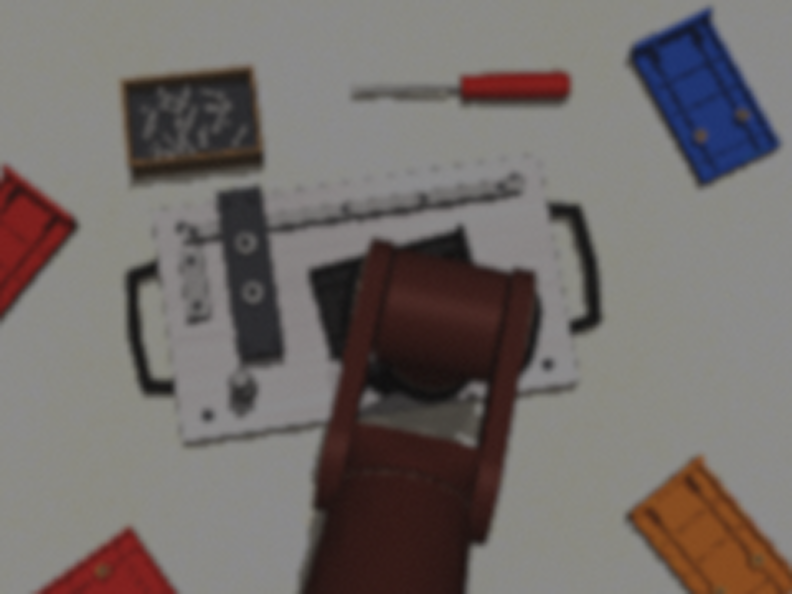

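```bash
python3 -c "
from h import *
d=get_image('side')
for z in(.084,.089,.094):
  print(z,[((proj(d,np.r_[fixw(-35.2+dx,90.6),z])-[220,120])*3.3).round() for dx in(30,44)])
"
```

```text
0.084 [array([468., 271.]), array([458., 283.])]
0.089 [array([468., 266.]), array([459., 278.])]
0.094 [array([468., 261.]), array([459., 273.])]
```

Request:
move_arm:
  increments:
    - [0,-0.8,2,0,6]
    - [0,-0.8,4,0,6]
    - [0,-0.8,5,0,6]
    - [0,-0.8,5.3,0,6]
    - [0,-0.8,5.3,0,6]

```text
t: 2.85
tool_pos: [0.453, -0.0068, 0.051]
tool_rot: [3.132, 0.247, 0.002]
contact_force: [0.8, 0.2, 1.2]
opening: 0.0602
```

```bash
python3 -c "
from h import *
rel(-27,60,.045,9);print(sensors.get_obs()['contact_force'])
d=get_image('side');i=d['image'][150:250,290:430,::-1]
cv2.imwrite('pics/side2.png',cv2.resize(i,None,fx=5.5,fy=5.5,interpolation=cv2.INTER_CUBIC))
"
```

```text
incr [ 2.82 -0.11  0.61] twist 0.03 now ang 9.03 fix [-28.1  88.2] z 0.051 t 2.85
[0.75718542 0.17567028 1.24530785]
```

View pics/side2.png

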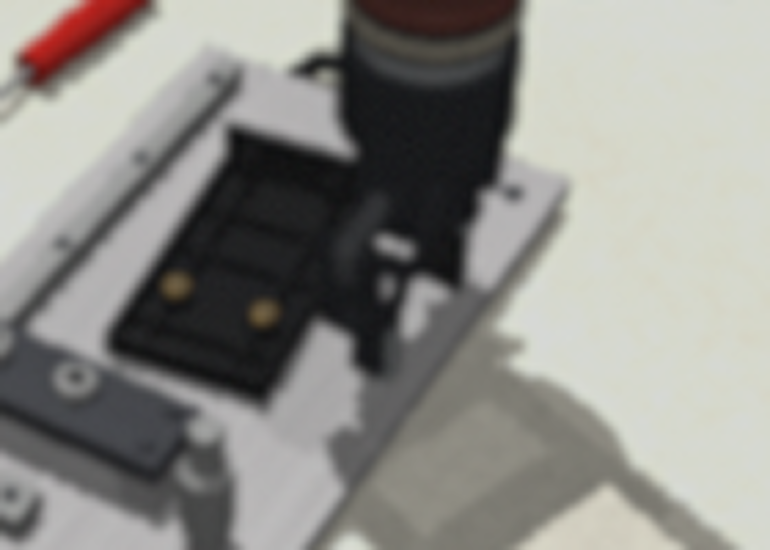

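Request:
move_arm:
  increments:
    - [0,0,0.4,0,6]
    - [0,0,0.8,0,6]
    - [0,0,0.8,0,6]

```text
t: 3.28
tool_pos: [0.452, -0.0066, 0.0418]
tool_rot: [-3.132, -0.248, 0.002]
contact_force: [-0.3, -0.0, -0.6]
opening: 0.06
```

Request:
move_arm:
  increments:
    - [0.6,0,0,0,6]
    - [1.2,0,0,0,6]
    - [1.8,0,0,0,6]
    - [2.4,0,0,0,6]
    - [3.0,0,0,0,6]

```text
t: 3.9
tool_pos: [0.4825, -0.0019, 0.0423]
tool_rot: [-3.132, -0.248, -0.0]
contact_force: [0.1, -0.2, -0.3]
opening: 0.0599
```

Request:
move_arm:
  increments:
    - [0.4,0,0,0,6]
    - [0.8,0,0,0,6]
    - [1.2,0,0,0,6]
    - [1.6,0,0,0,6]
    - [2.0,0,0,0,6]

```text
t: 4.53
tool_pos: [0.5021, 0.0012, 0.0422]
tool_rot: [3.132, 0.247, 0.0]
contact_force: [-0.5, 0.7, 0.4]
opening: 0.0601
```

```bash
python3 -c "
from h import *
rel(-27,21,.042,9);print(sensors.get_obs()['contact_force'])
d=get_image('side');i=d['image'][140:250,290:430,::-1]
cv2.imwrite('pics/side3.png',cv2.resize(i,None,fx=5.3,fy=5.3,interpolation=cv2.INTER_CUBIC))
"
```

```text
incr [ 1.75 -0.08  0.02] twist 0.04 now ang 9.04 fix [-27.9  38.5] z 0.0422 t 4.525
[-0.45938305  0.65785631  0.36810033]
```

View pics/side3.png

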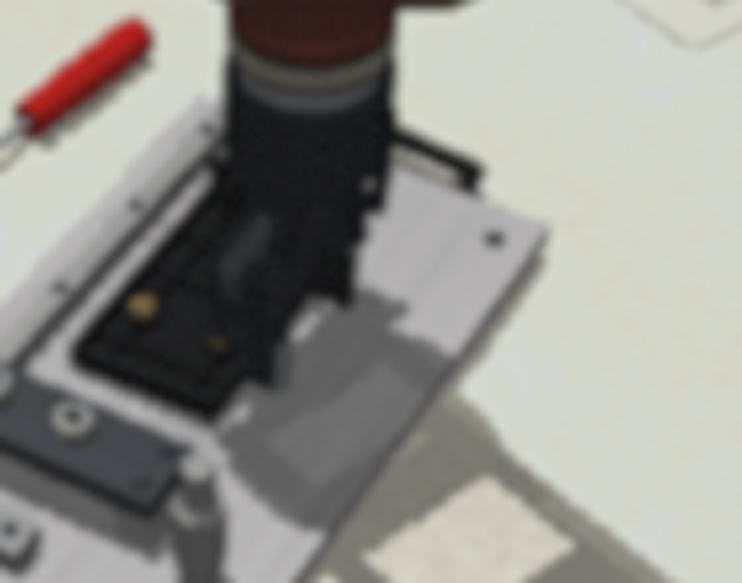

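Request:
move_arm:
  increments:
    - [0.3,0,0,0,6]
    - [0.6,0,0,0,6]
    - [0.9,0,0,0,6]
    - [1.2,0,0,0,6]
    - [1.4,0,0,0,6]

```text
t: 5.2
tool_pos: [0.5158, 0.0033, 0.0423]
tool_rot: [3.132, 0.248, -0.0]
contact_force: [-2.5, -0.7, 1.5]
opening: 0.0602
```

Request:
move_arm:
  increments:
    - [0.1,0,0,0,6]
    - [0.2,0,0,0,6]
    - [0.2,0,0,0,6]

```text
t: 5.58
tool_pos: [0.5178, 0.0037, 0.0423]
tool_rot: [-3.132, -0.248, -0.001]
contact_force: [-1.5, -0.4, 0.9]
opening: 0.0598
```

```bash
python3 -c "
from h import *
rel(-27,21,.042,9);print(sensors.get_obs()['contact_force'])
d=get_image('side');i=d['image'][140:250,290:430,::-1]
cv2.imwrite('pics/side4.png',cv2.resize(i,None,fx=5.3,fy=5.3,interpolation=cv2.INTER_CUBIC))
"
```

```text
incr [ 0.16 -0.08  0.03] twist 0.04 now ang 9.04 fix [-27.8  22.6] z 0.0423 t 5.575
[-1.47674964 -0.42366366  0.88188493]
```

View pics/side4.png

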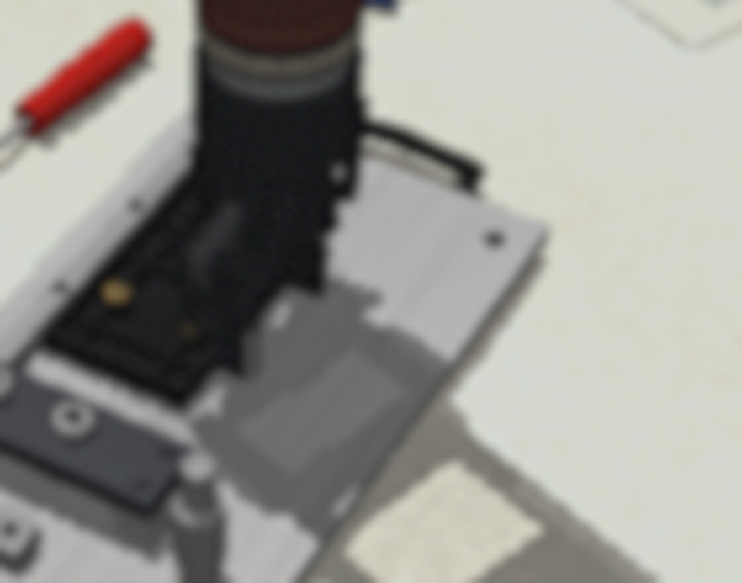

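Request:
move_arm:
  increments:
    - [0.1,0,0,0,6]
    - [0.2,0,0,0,6]
    - [0.2,0,0,0,6]

```text
t: 6.0
tool_pos: [0.5197, 0.004, 0.0423]
tool_rot: [-3.132, -0.248, -0.001]
contact_force: [-1.0, 0.2, 0.6]
opening: 0.0601
```

Request:
move_arm:
  increments:
    - [0.1,0,0,0,6]
    - [0.2,0,0,0,6]
    - [0.2,0,0,0,6]

```text
t: 6.38
tool_pos: [0.5207, 0.0041, 0.0423]
tool_rot: [3.132, 0.248, -0.004]
contact_force: [-6.2, -1.2, 4.2]
opening: 0.0597
```

Request:
move_arm:
  increments:
    - [-1,0,0,0,6]
    - [-3,0,0,0,6]
    - [-4,0,-2,0,6]
    - [-4,0,-6,0,6]
    - [-4,0,-8,0,6]

```text
t: 7.0
tool_pos: [0.4831, -0.0022, 0.1247]
tool_rot: [3.131, 0.247, 0.008]
contact_force: [0.4, 0.2, 0.5]
opening: 0.0601
```

```bash
python3 -c "
from h import *
rel(-145,-28,.12,99);print(sensors.get_obs()['q'])
"
```

```text
incr [ 8.57 11.69  0.52] twist -89.97 now ang 9.03 fix [-28.2  57.8] z 0.1247 t 7.0
[-1.58893130e-01 -1.86965677e-01  2.05435036e+00  4.07095862e-04
  1.26934386e+00  1.25423301e+00]
```

Request:
move_arm:
  increments:
    - [0,4,0,-10,3]
    - [1,8,0,-20,3]
    - [3,11.5,0,-30,3]
    - [6,11.5,0,-40,3]
    - [8.5,11.5,0,-50,3]

```text
t: 7.62
tool_pos: [0.5851, -0.1028, 0.1223]
tool_rot: [2.73, 1.554, 0.002]
contact_force: [-0.4, -0.4, -0.3]
opening: 0.0299
```

Request:
move_arm:
  increments:
    - [0,0,0,-10,3]
    - [0,0,0,-20,3]
    - [0,0,0,-30,3]
    - [0,0,0,-40,3]
    - [0,0,0,-40,3]

```text
t: 8.25
tool_pos: [0.584, -0.1022, 0.1223]
tool_rot: [2.042, 2.387, 0.001]
contact_force: [0.1, -0.3, 0.4]
opening: 0.03
```

```bash
python3 -c "
from h import *
rel(-135,-29,.042,99);print(sensors.get_obs()['q'])
for n in('top','side'):
    d=get_image(n);i=d['image'][:,:,::-1]
    i=i[120:260,230:410] if n=='top' else i[130:290,240:430]
    cv2.imwrite(f'pics/{n}5.png',cv2.resize(i,None,fx=3.7,fy=3.7,interpolation=cv2.INTER_CUBIC))
"
```

```text
incr [0.78 0.26 8.03] twist -0.08 now ang 98.92 fix [-142.8  -26.3] z 0.1223 t 8.25
[-2.98780828e-01  8.63399831e-02  1.79591985e+00  2.66402210e-04
  1.25840931e+00 -4.54518002e-01]
```

View pics/side5.png

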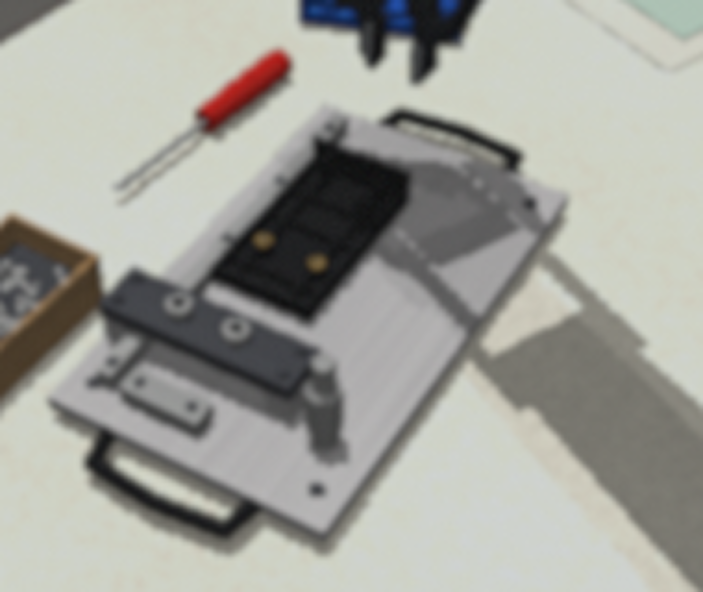

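View pics/top5.png

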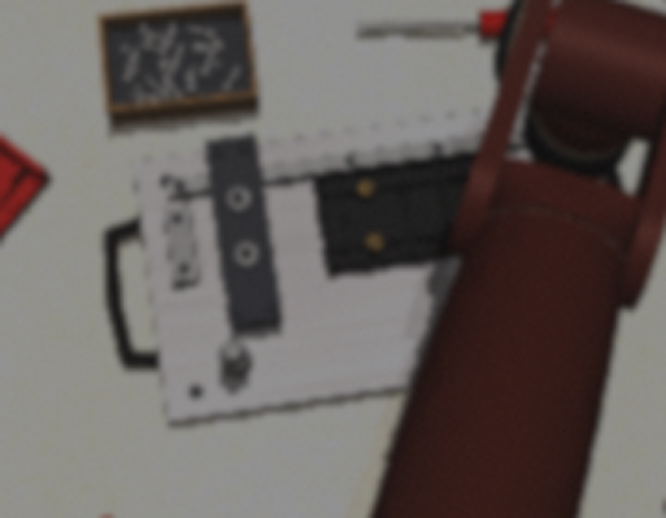

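Request:
move_arm:
  increments:
    - [0,0.2,3,0,3]
    - [0,0.2,5.5,0,3]
    - [0,0.2,7,0,3]
    - [0,0.2,7.8,0,3]
    - [0,0.2,7.8,0,3]

```text
t: 8.98
tool_pos: [0.586, -0.1019, 0.0442]
tool_rot: [-2.04, -2.389, 0.0]
contact_force: [0.4, 0.5, -0.7]
opening: 0.0301
```

Request:
move_arm:
  increments:
    - [0.5,0,0,0,3]
    - [1,0,0,0,3]
    - [1.5,0,0,0,3]
    - [2,0,0,0,3]
    - [2,0,0,0,3]

```text
t: 9.6
tool_pos: [0.5828, -0.0816, 0.0443]
tool_rot: [-2.039, -2.39, 0.0]
contact_force: [-0.4, -0.6, -0.1]
opening: 0.0301
```

```bash
python3 -c "
from h import *
rel(-15,-29,.042,99)
for n in('side',):
    d=get_image(n);i=d['image'][:,:,::-1]
    i=i[120:260,230:410] if n=='top' else i[130:250,270:430]
    cv2.imwrite(f'pics/{n}6.png',cv2.resize(i,None,fx=4.7,fy=4.7,interpolation=cv2.INTER_CUBIC))
"
```

```text
incr [10.73  0.08  0.23] twist 0.08 now ang 99.08 fix [-122.3  -28.3] z 0.0443 t 9.6
```

View pics/side6.png

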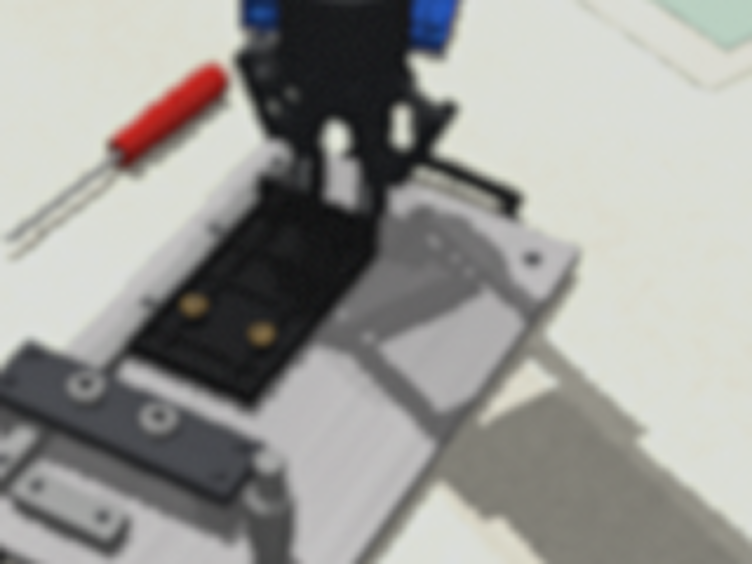

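Request:
move_arm:
  increments:
    - [0.5,0,0,0,3]
    - [1,0,0,0,3]
    - [1.5,0,0,0,3]
    - [2,0,0,0,3]
    - [2.5,0,0,0,3]

```text
t: 10.28
tool_pos: [0.5789, -0.0571, 0.0443]
tool_rot: [2.039, 2.39, -0.0]
contact_force: [0.8, -2.1, 0.2]
opening: 0.0298
```

Request:
move_arm:
  increments:
    - [0.5,0,0,0,3]
    - [1,0,0,0,3]
    - [1.5,0,0,0,3]
    - [2,0,0,0,3]
    - [2.5,0,0,0,3]

```text
t: 10.9
tool_pos: [0.575, -0.0324, 0.0443]
tool_rot: [-2.039, -2.39, -0.0]
contact_force: [0.2, -1.1, -0.7]
opening: 0.0302
```

```bash
python3 -c "
from h import *
rel(-15,-29,.042,99)
for n in('side',):
    d=get_image(n);i=d['image'][:,:,::-1]
    i=i[120:260,230:410] if n=='top' else i[150:270,250:410]
    cv2.imwrite(f'pics/{n}7.png',cv2.resize(i,None,fx=4.7,fy=4.7,interpolation=cv2.INTER_CUBIC))
"
```

```text
incr [5.74 0.07 0.23] twist 0.04 now ang 99.04 fix [-72.4 -28.3] z 0.0443 t 10.9
```

View pics/side7.png

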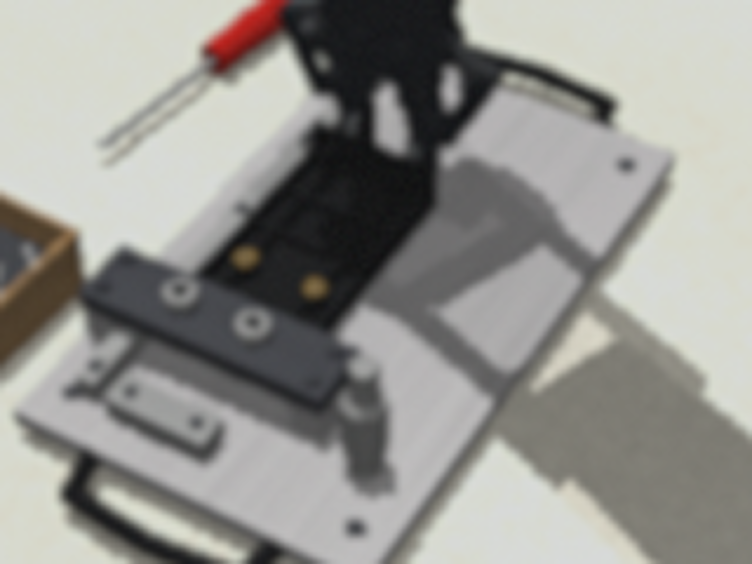

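Sliding well along the fence, nose entering under the bridge.

Request:
move_arm:
  increments:
    - [0.5,0,0,0,3]
    - [1,0,0,0,3]
    - [1.5,0,0,0,3]
    - [2,0,0,0,3]
    - [2.5,0,0,0,3]

```text
t: 11.58
tool_pos: [0.5711, -0.0077, 0.0443]
tool_rot: [2.039, 2.39, -0.0]
contact_force: [-1.2, -1.3, -0.2]
opening: 0.0301
```

Request:
move_arm:
  increments:
    - [0.4,0,0,0,3]
    - [0.8,0,0,0,3]
    - [1.2,0,0,0,3]
    - [1.6,0,0,0,3]
    - [2,0,0,0,3]

```text
t: 12.2
tool_pos: [0.5679, 0.0119, 0.0443]
tool_rot: [2.039, 2.39, -0.0]
contact_force: [0.2, -0.7, 0.1]
opening: 0.0301
```

```bash
python3 -c "
from h import *
rel(-15,-29,.042,99)
for n in('side',):
    d=get_image(n);i=d['image'][:,:,::-1]
    i=i[120:260,230:410] if n=='top' else i[150:270,250:410]
    cv2.imwrite(f'pics/{n}8.png',cv2.resize(i,None,fx=4.7,fy=4.7,interpolation=cv2.INTER_CUBIC))
"
```

```text
incr [1.25 0.07 0.23] twist 0.04 now ang 99.04 fix [-27.5 -28.3] z 0.0443 t 12.2
```

View pics/side8.png

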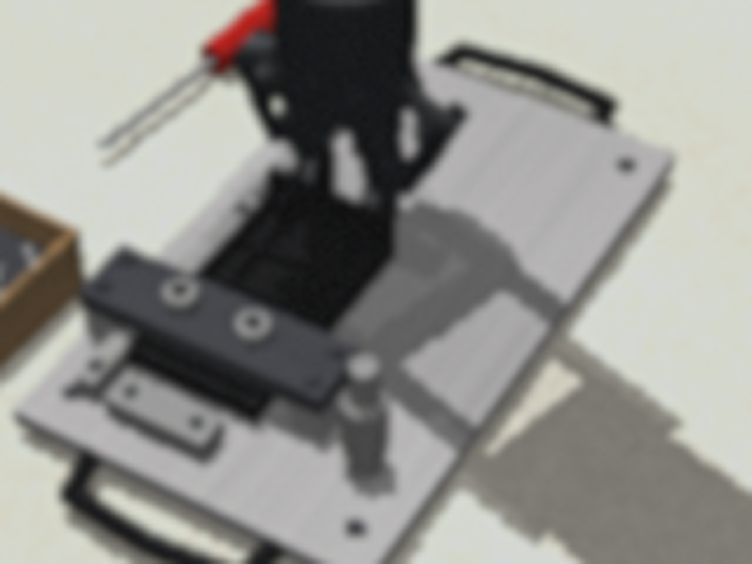

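Request:
move_arm:
  increments:
    - [0.2,0,0,0,3]
    - [0.4,0,0,0,3]
    - [0.6,0,0,0,3]
    - [0.6,0,0,0,3]

```text
t: 12.75
tool_pos: [0.567, 0.0179, 0.0443]
tool_rot: [-2.039, -2.389, -0.0]
contact_force: [-0.4, -0.7, 0.5]
opening: 0.0298
```

Request:
move_arm:
  increments:
    - [0.1,0,0,0,3]
    - [0.2,0,0,0,3]
    - [0.2,0,0,0,3]

```text
t: 13.12
tool_pos: [0.5667, 0.0197, 0.0443]
tool_rot: [-2.039, -2.39, -0.0]
contact_force: [0.4, -0.9, 0.3]
opening: 0.0299
```

Request:
move_arm:
  increments:
    - [0.1,0,0,0,3]
    - [0.2,0,0,0,3]
    - [0.2,0,0,0,3]

```text
t: 13.5
tool_pos: [0.5664, 0.0217, 0.0443]
tool_rot: [-2.039, -2.39, -0.0]
contact_force: [0.5, -1.8, 0.2]
opening: 0.03
```

Request:
move_arm:
  increments:
    - [0.1,0,0,0,3]
    - [0.1,0,0,0,3]

```text
t: 13.75
tool_pos: [0.5662, 0.0227, 0.0443]
tool_rot: [-2.039, -2.39, -0.0]
contact_force: [0.2, -1.4, -0.6]
opening: 0.0298
```

Request:
move_arm:
  increments:
    - [0.1,0,0,0,3]
    - [0.1,0,0,0,3]

```text
t: 14.0
tool_pos: [0.5661, 0.0236, 0.0443]
tool_rot: [-2.039, -2.39, -0.0]
contact_force: [-0.5, -1.1, 0.4]
opening: 0.0301
```

Request:
move_arm:
  increments:
    - [0.1,0,0,0,3]
    - [0.1,0,0,0,3]

```text
t: 14.25
tool_pos: [0.566, 0.0242, 0.0443]
tool_rot: [2.039, 2.389, -0.001]
contact_force: [0.8, -4.1, -0.1]
opening: 0.0302
```

Request:
move_arm:
  increments:
    - [0.1,0,0,0,3]
    - [0.1,0,0,0,3]

```text
t: 14.5
tool_pos: [0.5662, 0.0243, 0.0445]
tool_rot: [2.037, 2.388, -0.002]
contact_force: [1.3, -7.0, -0.5]
opening: 0.0297
```

```bash
python3 -c "
from h import *
rel(-15,-29,.042,99)
for n in('side',):
    d=get_image(n);i=d['image'][:,:,::-1]
    i=i[120:260,230:410] if n=='top' else i[170:270,250:380]
    cv2.imwrite(f'pics/{n}9.png',cv2.resize(i,None,fx=5.8,fy=5.8,interpolation=cv2.INTER_CUBIC))
"
```

```text
incr [0.01 0.05 0.25] twist 0.07 now ang 99.07 fix [-15.1 -28.5] z 0.0445 t 14.5
```

View pics/side9.png

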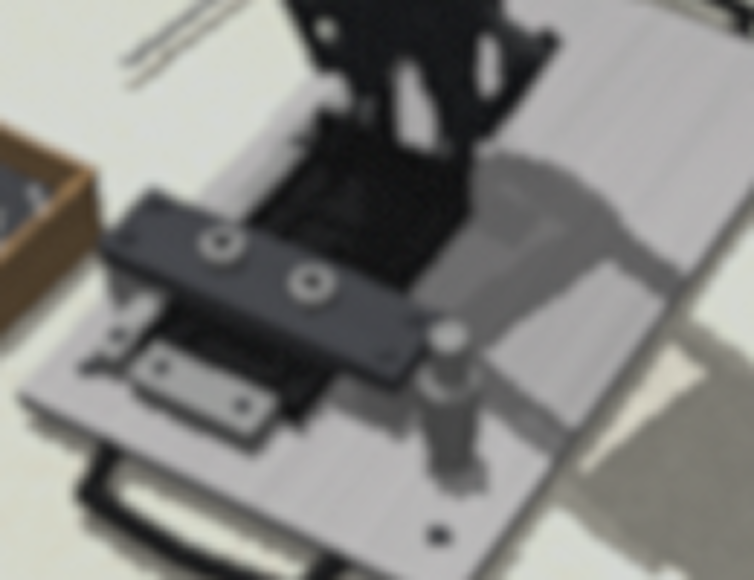

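Request:
move_arm:
  increments:
    - [-0.5,0,0,0,3]
    - [-2,0,0,0,3]
    - [-6,0,-1,0,3]
    - [-11,0,-6,0,3]
    - [-16,0,-11,0,3]

```text
t: 15.18
tool_pos: [0.5887, -0.1225, 0.1432]
tool_rot: [-2.038, -2.388, -0.0]
contact_force: [1.0, -1.0, -0.0]
opening: 0.0298
```

Request:
move_arm:
  increments:
    - [-5,-4,-3,0,3]
    - [-10,-8,-6,0,3]
    - [-14,-12,-8,0,3]
    - [-18,-16,-8,0,3]
    - [-18,-16,-8,0,3]

```text
t: 15.8
tool_pos: [0.4574, -0.3272, 0.2235]
tool_rot: [2.045, 2.383, -0.0]
contact_force: [0.1, -0.2, 0.0]
opening: 0.0302
```

```bash
python3 -c "
from h import *
print(sensors.get_obs()['contact_force'],sensors.get_obs()['t'])
for n in('top','side'):
    d=get_image(n);i=d['image'][:,:,::-1];cv2.imwrite(f'pics/{n}10f.png',i)
    i=i[140:240,260:400] if n=='top' else i[160:270,250:390]
    cv2.imwrite(f'pics/{n}10.png',cv2.resize(i,None,fx=5.4,fy=5.4,interpolation=cv2.INTER_CUBIC))
"
```

```text
[ 0.08845864 -0.23699315  0.02962417] 15.8
```

View pics/side10.png

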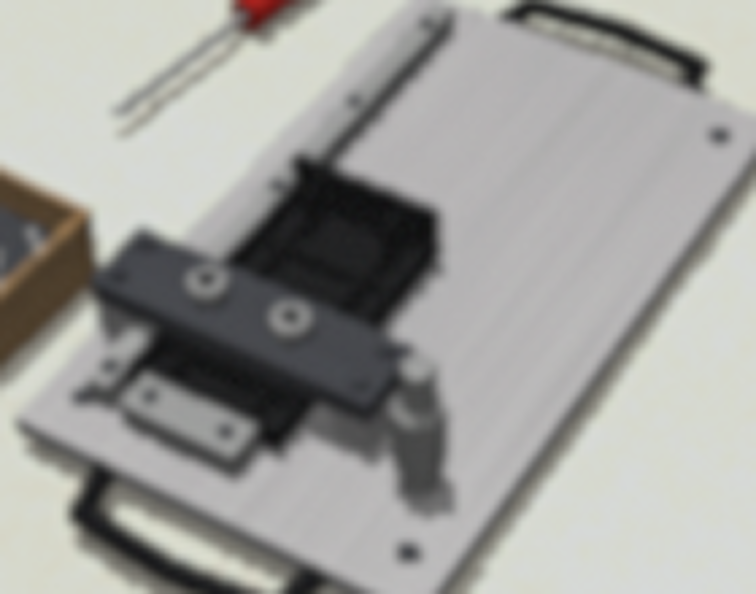

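View pics/top10.png

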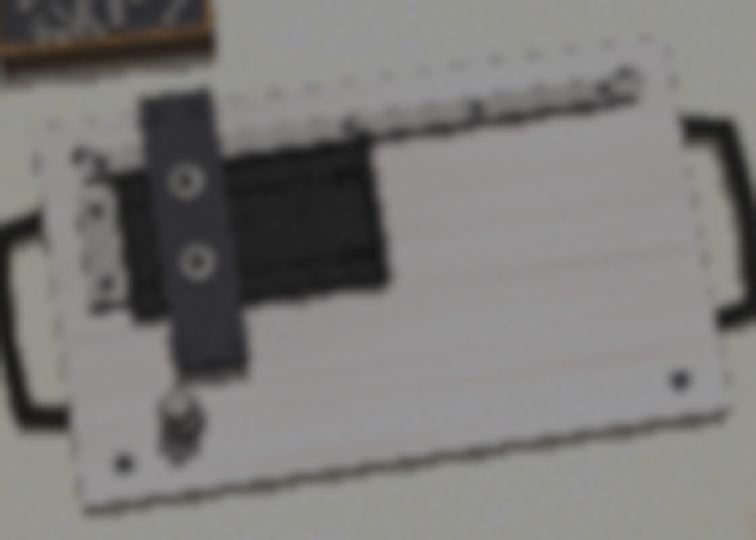

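```bash
python3 -c "
from h import *
T=get_image('top');S=get_image('side')
tz=lambda u,v:((u+.5)/5.4-.5+260,(v+.5)/5.4-.5+140); sz=lambda u,v:((u+.5)/5.4-.5+250,(v+.5)/5.4-.5+160)
def yaw(a,b): v=(b-a)[:2]; return np.degrees(np.arctan2(v[1],v[0]))
W=lambda d,f,p,z: cast(d,f(*p),z)
print('plate edge yaw',yaw(W(T,tz,(727,413),.022),W(T,tz,(85,512),.022)),yaw(W(S,sz,(0,0),.022),W(S,sz,(1,1),.022)))
print('fence yaw(top)',yaw(W(T,tz,(632,100),.038),W(T,tz,(385,134),.038)))
print('bracket yaw by right wall',yaw(W(T,tz,(388,285),.056),W(T,tz,(138,322),.040)))
print('tail yaw',yaw(W(T,tz,(388,285),.056),W(T,tz,(370,140),.056))-90+180)
for n,d,f,pp in(('T',T,tz,[((138,322),.04,'nose+ exp 135,10'),((370,140),.056,'tail- exp -5,-70'),((388,285),.056,'tail+ exp -5,10'),((185,180),.066,'bush'),((197,262),.066,'bush exp 95')]),('S',S,sz,[((300,160),.056,'tail-'),((437,213),.056,'tail+'),((280,452),.026,'nose+ bottom'),((206,279),.066,'bush'),((290,317),.066,'bush')])):
  for p,z,l in pp: print(n,l,wfix(W(d,f,p,z)).round(1))
"
```

```text
plate edge yaw 99.62516983705349 167.6316685677789
fence yaw(top) 98.93017200686445
bracket yaw by right wall 98.06867241540128
tail yaw 97.61987608078914
T nose+ exp 135,10 [130.3  13.2]
T tail- exp -5,-70 [ -5.1 -63.8]
T tail+ exp -5,10 [-3.2 15.3]
T bush [ 94.8 -53.6]
T bush exp 95 [94.4 -9.1]
S tail- [  2.1 -67.2]
S tail+ [-0.5  6.9]
S nose+ bottom [135.5   9.1]
S bush [ 96.7 -54.1]
S bush [96.7 -9.3]
```

```bash
python3 -c "
from h import *
rel(22,65,.18,9)
"
```

```text
incr [36.35  6.66  4.26] twist 90.07 now ang 99.07 fix [-341.6  131.1] z 0.2222 t 16.0
```

Request:
move_arm:
  increments:
    - [5,0,0,10,3]
    - [10,0,0,20,3]
    - [15,0,0,30,3]
    - [20,1,0,40,3]
    - [25,3,0,50,3]

```text
t: 16.62
tool_pos: [0.449, -0.0725, 0.2224]
tool_rot: [-2.853, -1.314, -0.001]
contact_force: [0.9, -0.5, 0.6]
opening: 0.0301
```

```bash
python3 -c "
from h import *
rel(22,65,.10,9)
"
```

```text
incr [10.26 -6.27 12.25] twist 40.47 now ang 49.47 fix [-92.4 102.4] z 0.2224 t 16.625
```

Request:
move_arm:
  increments:
    - [3,-2,0,10,3]
    - [6,-4,0,20,3]
    - [9,-6,0,30,3]
    - [10,-6.3,2,40,3]
    - [10,-6.3,6,40,3]

```text
t: 17.25
tool_pos: [0.4673, 0.0439, 0.1638]
tool_rot: [3.13, 0.271, 0.007]
contact_force: [0.2, -0.4, -0.2]
opening: 0.0299
```

```bash
python3 -c "
from h import *
rel(22,60,.044,9)
"
```

```text
incr [ 0.56 -0.22 11.99] twist 0.89 now ang 9.89 fix [19.8 66.1] z 0.1638 t 17.25
```

Request:
move_arm:
  increments:
    - [0,0,4,0.6,3]
    - [0,0,8,0.6,3]
    - [0,0,10.5,0.6,3]
    - [0,0,11.6,0.6,3]
    - [0,0,11.6,0.6,3]

```text
t: 17.88
tool_pos: [0.4654, 0.0422, 0.0463]
tool_rot: [-3.131, -0.25, 0.002]
contact_force: [0.2, 0.1, 0.2]
opening: 0.0299
```

```bash
python3 -c "
from h import *
rel(22,21,.044,9);print(sensors.get_obs()['contact_force'])
"
```

```text
incr [ 4.72 -0.35  0.22] twist 0.15 now ang 9.15 fix [18.4 68.2] z 0.0463 t 17.875
[0.21652614 0.10183008 0.24603097]
```

Request:
move_arm:
  increments:
    - [1,0,0.2,0,3]
    - [2,0,0.2,0,3]
    - [3,0,0.2,0,3]
    - [3.8,0,0.2,0,3]
    - [3.8,0,0.2,0,3]

```text
t: 18.5
tool_pos: [0.5041, 0.0474, 0.0449]
tool_rot: [3.132, 0.248, 0.001]
contact_force: [0.4, -0.2, -0.2]
opening: 0.0298
```

Request:
move_arm:
  increments:
    - [0.2,0,0,0,3]
    - [0.4,0,0,0,3]
    - [0.5,0,0,0,3]
    - [0.5,0,0,0,3]

```text
t: 19.0
tool_pos: [0.5083, 0.0481, 0.0447]
tool_rot: [3.132, 0.248, 0.0]
contact_force: [-0.3, -0.8, -0.0]
opening: 0.0297
```

```bash
python3 -c "
from h import *
rel(22,21,.044,9);print(sensors.get_obs()['contact_force'])
"
```

```text
incr [ 0.39 -0.44  0.07] twist 0.06 now ang 9.06 fix [17.6 24.9] z 0.0447 t 19.0
[-0.26260167 -0.83185665 -0.03782281]
```

Request:
move_arm:
  increments:
    - [0.1,0,0,0,3]
    - [0.2,0,0,0,3]
    - [0.2,0,0,0,3]

```text
t: 19.38
tool_pos: [0.5104, 0.0485, 0.0447]
tool_rot: [-3.132, -0.248, -0.0]
contact_force: [0.3, -0.1, 1.4]
opening: 0.0301
```

Request:
move_arm:
  increments:
    - [0.1,0,0,0,3]
    - [0.2,0,0,0,3]
    - [0.2,0,0,0,3]

```text
t: 19.75
tool_pos: [0.5124, 0.0488, 0.0447]
tool_rot: [-3.132, -0.248, -0.0]
contact_force: [0.4, -0.3, -0.4]
opening: 0.03
```

Request:
move_arm:
  increments:
    - [0.1,0,0,0,3]
    - [0.1,0,0,0,3]

```text
t: 20.0
tool_pos: [0.5133, 0.0489, 0.0447]
tool_rot: [-3.132, -0.248, -0.0]
contact_force: [0.1, 0.5, 0.6]
opening: 0.0299
```

Request:
move_arm:
  increments:
    - [0.1,0,0,0,3]
    - [0.1,0,0,0,3]

```text
t: 20.25
tool_pos: [0.5136, 0.049, 0.0446]
tool_rot: [3.132, 0.249, -0.003]
contact_force: [-5.0, -1.2, 3.0]
opening: 0.03
```

Request:
move_arm:
  increments:
    - [0.1,0,0,0,3]
    - [0.1,0,0,0,3]

```text
t: 20.5
tool_pos: [0.5136, 0.049, 0.0445]
tool_rot: [3.131, 0.249, -0.007]
contact_force: [-8.0, -1.9, 6.9]
opening: 0.0299
```

Request:
move_arm:
  increments:
    - [-0.5,0,0,0,3]
    - [-2,0,0,0,3]
    - [-5,0,-2,0,3]
    - [-8,2,-7,0,3]
    - [-10,5,-12,0,3]

```text
t: 21.12
tool_pos: [0.4222, -0.0158, 0.1648]
tool_rot: [-3.131, -0.251, 0.001]
contact_force: [0.9, -0.4, 0.2]
opening: 0.03
```

Request:
move_arm:
  increments:
    - [-2,6,0,0,3]
    - [-4,12,0,0,3]
    - [-6,18,0,0,3]
    - [-6,22,0,0,3]
    - [-6,22,0,0,3]

```text
t: 21.75
tool_pos: [0.3991, -0.2446, 0.1647]
tool_rot: [3.132, 0.242, 0.001]
contact_force: [-0.7, 0.2, 0.6]
opening: 0.0301
```

```bash
python3 -c "
from h import *
print(sensors.get_obs()['contact_force'],sensors.get_obs()['t'])
for n in('top','side'):
    d=get_image(n);i=d['image'][:,:,::-1];cv2.imwrite(f'pics/{n}11f.png',i)
    a=cv2.imread(f'pics/{n}10f.png')
    s=np.s_[140:240,260:400] if n=='top' else np.s_[160:270,250:390]
    print(n,'max diff',cv2.absdiff(i[s].copy(),a[s].copy()).max(), cv2.absdiff(i[s].copy(),a[s].copy()).mean())
    cv2.imwrite(f'pics/{n}11.png',cv2.resize(i[s],None,fx=5.4,fy=5.4,interpolation=cv2.INTER_CUBIC))
"
```

```text
[-0.66363033  0.18805434  0.55278353] 21.75
top max diff 20 5.400785714285714
side max diff 11 5.4935064935064934
```

View pics/side11.png

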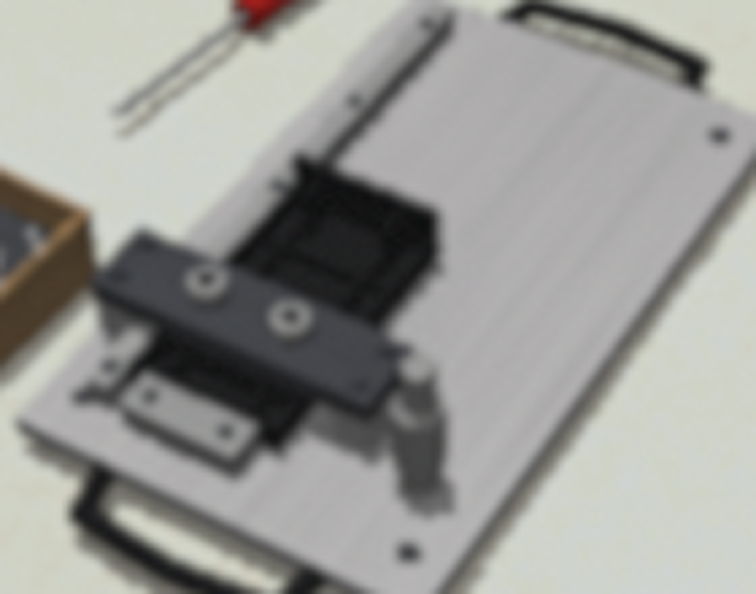

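View pics/top11.png

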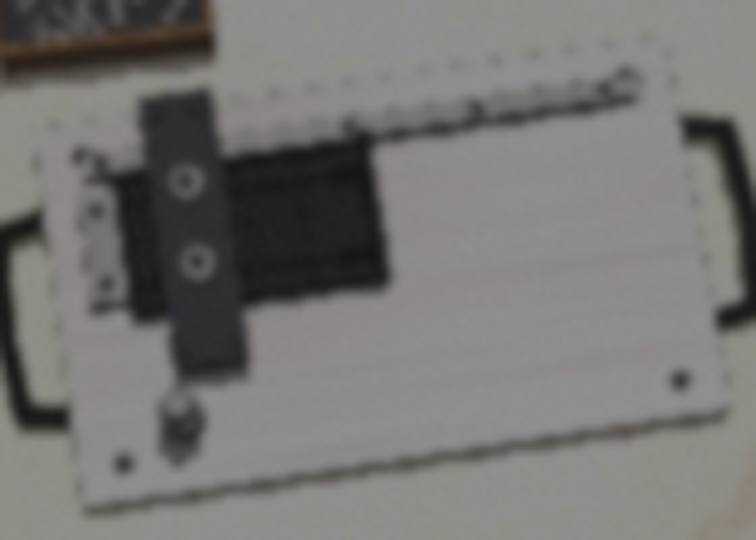

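```bash
python3 -c "
from station import order
print(order.finish_job())"
```

```text
the job is handed in; nothing more can be done
None
```

The bracket is home under the bridge, its side against the fence and its nose against the stop, and I handed the job in at about 22 s. No verdict came back.

**What I did:** I pushed the bracket sideways onto the fence with the open fingers. Then I pushed it by the tail flange along the fence, in under the bridge, until it hit the stop. Last, I pressed its open side once more to make sure it was seated on the fence.

**Final checks:**
- **Stop:** the push stalled at about 7 N, with the tool at fixture x -15. I had expected about -16 for home.
- **Fence:** the last sideways press met rigid resistance (5–8 N) with no sliding first, at the same distance from the fence (y about 19.6 mm) as in the first push.
- **Pictures:** the views before and after that last press show no visible shift. The nose lies against the stop, and the gauge, screw box and screwdriver look undisturbed. The arm is well clear and touches nothing.

**Disagreement:** the corner positions I read from the blurred pictures were up to about 7 mm and 1 to 2 degrees off the ideal home, and the two cameras disagreed with each other by several mm. I relied on the contact checks, so I have no independent picture measurement confirming the 3 mm and 2 degree limits.

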